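Clip the long key onto the bench snap hook

ROBOT

A 7-joint arm with a two-finger parallel gripper is mounted at the origin on the work surface; the furniture and walls round the work are solid. World frame = base frame: x ahead of the robot, y to its left, z up, the work surface at z = 0. Lengths are in m, angles in rad, forces in N, time in s.
With the tool pointing down it reaches from about 0.425 to 0.925 m from the base axis. Payload 6.8 kg.
Tool frame: the origin (TCP) lies at the very end of the fingers, on their centre line; the grasp point (between the pads) lies 19 mm behind it; z points along the fingers, y is the direction in which the jaws open and shut (so a half turn about z gives the same grasp; the last joint's range is limited). The gripper opens to 85 mm and grips with 20 to 120 N. Pads are 22 mm wide; open, the fingers measure 114 mm over their backs; the gripper's body (76 mm by 85 mm) begins 54 mm behind the grasp point. The pads swing forward as they close: fully open they stand 13 mm farther back than shut.
Start: joints at [-1.443, 0.477, 0.022, 1.555, -0.011, 1.109, -0.083], TCP at [0.158, 0.656, 0.231] pointing down, gripper open.
Joint ranges: [-2.96, 2.96], [-0.34, 2.1], [-1.41, 1.46], [0.24, 2.44], [-1.37, 4.51], [0.17, 1.92], [-2.96, 2.96]. Speed limits (rad/s): [2.39, 2.39, 3.14, 3.14, 3.14, 3.14, 3.14].

INTERFACE

Orientations are given as a rotation vector (axis times angle).
In Python, from bench import monitor, viewer, job gives the robot as it stands. The module is installed in compiled form; this text tells all that it offers.
- The arm moves only by the tool drive_tool, never from a script. Its argument "commands" is a list of rows, each an object with "linear": the shift along the tool's x, y, z in m, a list of three; "dr": the turn, a rotation vector about the tool's x, y, z in degrees, a list of three; "jaw": the closure, from 0 (fully open) to 1 (shut). A call has 1 to 8 rows; each row shifts and turns the pose as measured when the row begins, along the tool's axes as they then stand; what a row does not reach is not made up. A row lasts 1/8 s, in which the tool goes at most 62.5 mm and 10.7 degrees, less where a joint would pass 70% of its speed; a pose out of reach is approached as far as the arm can. A call is refused whole if a number of a shift passes 0.0625 or a number of a turn 10.7, either way. A call with a gripper value outside its range is refused whole. The fingers move at their own pace and stop on an object; "force" is the grip in N (left out, the last holds). Time passes only in rows, so rows that do not move let the fingers close. It gives the time, the measured TCP pose, the force and the opening at its end, in the units of the state.
- monitor.get_obs(): the state, without advancing time (a new reading comes with each control period).
- viewer.grab_frame(name): name is "scene" or "side" or "wrist"; returns the picture (480x640x3 uint8, red, green, blue); there is no depth.
- viewer.calibration(name): a dict with "K" (3x3 intrinsics, pixels), "R" (3x3) and "t" (3): a world point X has camera coordinates R X + t. Camera axes: x right, y down, z forward; pixel columns grow to the right and rows downward; lengths in m; the calibration is good to about 2 mm. A picture is of the moment at which its call begins: read the wrist's pose just before it. calibration takes no time and is no camera call; for the wrist camera it gives the pose at the moment of the call.
- job.hand_in(): hands the job in, once; it reports no verdict.
The state is a dict: "clock": time; "joints": joint angles; "qvel": joint speeds; "tau": joint torques, N m; "tcp_pos": TCP position; "orientation": TCP orientation; "contact_force": force on the tool from outside, world axes, zero at the start; "moment": the same for the moment, N m; "grip_width": finger opening in m.
Only numpy, scipy, OpenCV 4.12 (cv2) and the standard library are available. Lean on these libraries where they do the work, as an engineer would, in place of code of your own. Each camera call takes 0.05 s, during which the arm holds its last target.

TASK

Clip the long-handled key onto the snap hook that is screwed to the bench: lift it a little, push its steel eye straight in against the sprung gate until the front of the eye is inside the hook and the gate has snapped shut again through the eye, then let go and leave it lying there. Leave the short-handled key where it lies.

Things in the scene. Friction and masses are not known exactly. Their poses are not given: they have to be found in the camera images.
- long_key_grip (a point): The long key, loose, 0.1 kg, flat on the bench: dark wooden handle 90 mm long, 26 wide, 24 high, a level oval steel eye at one end, a brass key blade (33 mm) at the other. Point: the handle's centre, 12 mm above its underside. x: along the handle to the eye; z up.
- long_key_eye_front (a point): Middle of the bar at the front end of the long key's eye, 126 mm along x from the handle's centre. The eye is of 7 mm round bar at half the handle's height, 75 mm long and 60 wide outside; its opening is 61 x 46 mm.
- long_key_eye_back (a point): Middle of the bar at the back end of the long key's eye, next to the handle, 57.5 mm along x from the handle's centre.
- short_key_grip (a point): The other key, to be left alone: same eye, but a wooden handle only 50 mm long. Point: its handle's centre, 12 mm above its underside; x to its eye. The two keys lie side by side, in either order.
- snap_hook: Steel snap hook, fixed: an upright loop of 10 mm bar, 76 mm high, in this frame's x-z plane, on a foot plate 70 mm wide, 6 high (x -26 to 74 mm). Origin: on the bench below the shut gate, the loop's front side; x: from the gate into the hook (push level this way), z up. Spine's inner face at x = 57 mm. The nose below the gate is 15 mm high, the lower bar behind it 12 mm.
- gate (a joint): Sprung gate, an 8 mm bar hanging from a hinge 62 mm above the bench, its free end 17 mm above it. 0 = shut, grows as it swings into the hook (to 1.45 rad; never outward); opens with 1 to 3 N. An eye bar carried with its centre 20 to 32 mm above the bench clears the nose, opens the gate, and is through when its centre is about 30 to 42 mm past the gate; the gate then springs shut.

How it is judged:
By the outcome, as a careful person would: the job done as asked, in the order asked, and still so for the second after the job is handed in, with the robot touching nothing.
It also fails if it takes over 34 s, if anything falls off the work surface, if the arm or the gripper's body presses on something with over 40 N, if the wrist force passes 120 N, or if a joint passes its speed limit or range.

## Working session

There is one attempt and no reset: what is moved stays moved. The work goes in short steps, Python scripts to look and compute and a tool call to move; the robot and the scene stay as the last step left them, time stands still between calls to the robot, and variables do not carry over. Pictures are saved under pics/ and viewed, and the job is handed in when it is done.

Besides the shell and the picture viewer there is one more tool, called after "Call:" as name(argument=value, ...) on one line, values as JSON. drive_tool: Moves the arm, as the interface text tells. Its arguments: {"type":"object","properties":{"commands":{"type":"array"},"force":{"type":"number"}},"required":["commands"]}

```bash
mkdir -p pics
python3 - <<'E'
from bench import monitor, viewer, job
import cv2
o=monitor.get_obs(); print(o)
for n in ("scene","side","wrist"):
    c=viewer.calibration(n); f=viewer.grab_frame(n)
    cv2.imwrite(f"pics/{n}0.png",f[:,:,::-1]); print(n,c)
E
```

```text
{'clock': 0.0, 'joints': array([-1.44306313,  0.4778042 ,  0.02234583,  1.55645276, -0.01149724,
        1.10933521, -0.08308916]), 'qvel': array([-0.00052848, -0.00023414, -0.00057718,  0.00230262, -0.00018575,
        0.00039829, -0.00111427]), 'tau': array([ 1.09089822e-04, -5.96446252e+01,  1.60771362e+00, -2.81198019e+01,
        1.23279059e-02,  9.53895069e-03, -8.44417144e-06]), 'tcp_pos': array([0.15759462, 0.65572282, 0.23032256]), 'orientation': array([-3.69534957e-01, -3.11970594e+00,  2.93684723e-03]), 'contact_force': array([-0.60436425, -0.1660802 , -0.53916865]), 'moment': array([-0.00237739,  0.05407672, -0.02141185]), 'grip_width': 0.08525634483542088}
scene {'K': array([[530.7405915 ,   0.        , 319.08098561],
       [  0.        , 530.7405915 , 236.55045441],
       [  0.        ,   0.        ,   1.        ]]), 'R': array([[-0.96408034, -0.26524808, -0.01387654],
       [-0.18081532,  0.69367352, -0.69722512],
       [ 0.19456341, -0.66967194, -0.71671791]]), 't': array([0.52339515, 0.0570521 , 1.13080705])}
side {'K': array([[463.91977338,   0.        , 318.18224519],
       [  0.        , 463.91977338, 225.98067734],
       [  0.        ,   0.        ,   1.        ]]), 'R': array([[-0.99968664,  0.02020168, -0.01478194],
       [ 0.02416838,  0.62513664, -0.78014106],
       [-0.00651943, -0.78025385, -0.62542899]]), 't': array([ 0.50153776, -0.02683609,  1.01006859])}
wrist {'K': array([[353.20212815,   0.        , 312.38029693],
       [  0.        , 353.20212815, 239.1825363 ],
       [  0.        ,   0.        ,   1.        ]]), 'R': array([[ 2.33927851e-01,  9.72253571e-01, -8.67935372e-04],
       [ 9.36760619e-01, -2.25148930e-01,  2.67931899e-01],
       [ 2.60302331e-01, -6.34897812e-02, -9.63437463e-01]]), 't': array([-0.67514786, -0.03525875,  0.37818199])}
```

View pics/scene0.png

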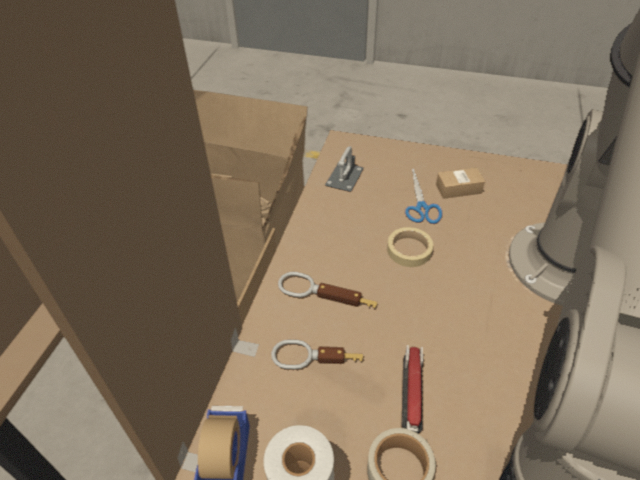

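View pics/side0.png

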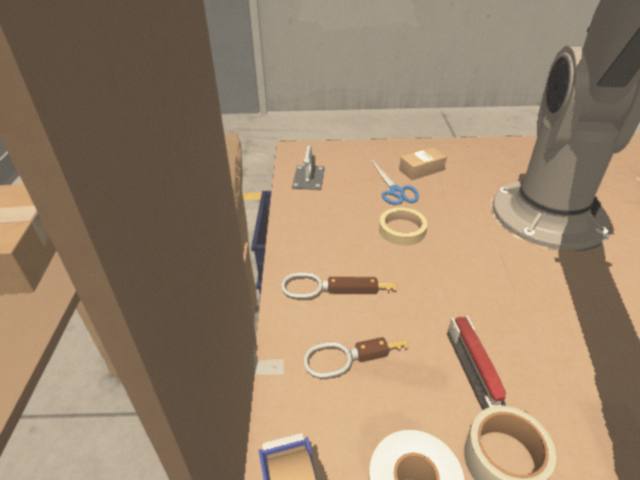

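View pics/wrist0.png

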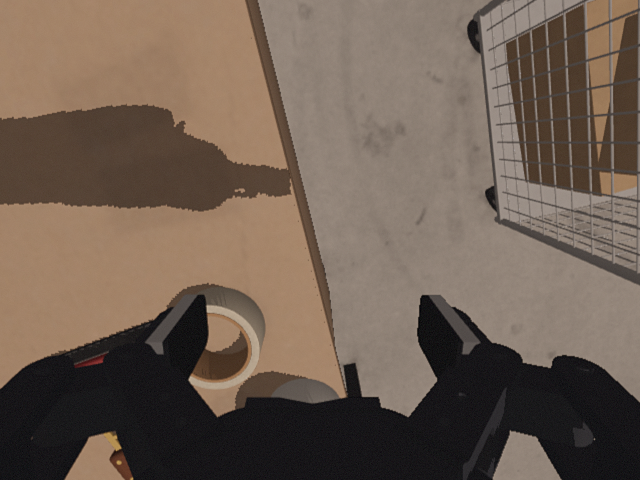

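The long key is the upper one: its handle is at (340,293) in scene and (353,285) in side. The hook is at (345,172) in scene and (309,170) in side. Next I'll enlarge both and segment them.

```bash
cat > h.py <<'E'
import numpy as np, cv2
from bench import monitor, viewer, job
def ray(c,u,v):
    d=np.linalg.inv(c["K"])@np.array([u,v,1.]); return -c["R"].T@c["t"], c["R"].T@d
def onz(c,u,v,z):
    o,d=ray(c,u,v); return o+d*(z-o[2])/d[2]
def tri(cs,ps):
    A=np.zeros((3,3));b=np.zeros(3);L=[]
    for c,p in zip(cs,ps):
        o,d=ray(c,*p); d/=np.linalg.norm(d); P=np.eye(3)-np.outer(d,d); A+=P;b+=P@o;L.append((o,P))
    X=np.linalg.solve(A,b); return X,[np.linalg.norm(P@(X-o)) for o,P in L]
E
python3 - <<'E'
from h import *
r={"scene":((265,385,260,375),(315,375,135,200)),"side":((270,410,260,385),(282,337,135,200))}
for n in r:
    im=cv2.imread(f"pics/{n}0.png"); c=viewer.calibration(n)
    x0,x1,y0,y1=r[n][0]; a=cv2.resize(im[y0:y1,x0:x1],None,fx=5,fy=5,interpolation=cv2.INTER_CUBIC)
    x0,x1,y0,y1=r[n][1]; b=cv2.resize(im[y0:y1,x0:x1],None,fx=9,fy=9,interpolation=cv2.INTER_CUBIC)
    cv2.imwrite(f"pics/{n}_hook.png",b); cv2.imwrite(f"pics/{n}_keys.png",a)
    hsv=cv2.cvtColor(im,cv2.COLOR_BGR2HSV)
    x0,x1,y0,y1=r[n][0]
    # eye + handle masks
    s=hsv[y0:y1,x0:x1]
    st=((s[...,1]<60)&(s[...,2]>110)).astype(np.uint8); wd=((s[...,2]<105)&(s[...,1]>110)).astype(np.uint8)
    for nm,m,z in (("steel",st,.012),("wood",wd,.020)):
        cn,_=cv2.findContours(m,cv2.RETR_EXTERNAL,cv2.CHAIN_APPROX_NONE)
        for k in cn:
            if cv2.contourArea(k)<60: continue
            k=k.reshape(-1,2)+[x0,y0]
            P=np.array([onz(c,u,v,z)[:2] for u,v in k]).astype(np.float32)
            print(n,nm,k.mean(0).round(),[np.round(t,4) for t in cv2.minAreaRect(P)])
E
```

```text
scene steel [294. 354.] [array([0.4899, 0.3657]), array([0.0848, 0.0611]), np.float64(14.9186)]
scene steel [298. 284.] [array([0.5307, 0.2075]), array([0.0827, 0.0631]), np.float64(14.7069)]
scene wood [331. 360.] [array([0.4195, 0.3662]), array([0.0471, 0.0158]), np.float64(20.1248)]
scene wood [340. 297.] [array([0.4407, 0.2234]), array([0.0871, 0.0323]), np.float64(3.6494)]
side steel [276. 366.] [array([0.5724, 0.3769]), array([0.0198, 0.0248]), np.float64(3.48)]
side steel [331. 359.] [array([0.4896, 0.3661]), array([0.0634, 0.0826]), np.float64(88.2871)]
side steel [304. 285.] [array([0.5314, 0.2069]), array([0.0598, 0.0833]), np.float64(87.9928)]
side wood [357. 290.] [array([0.4395, 0.2307]), array([0.0096, 0.0706]), np.float64(88.0475)]
```

View pics/scene_hook.png

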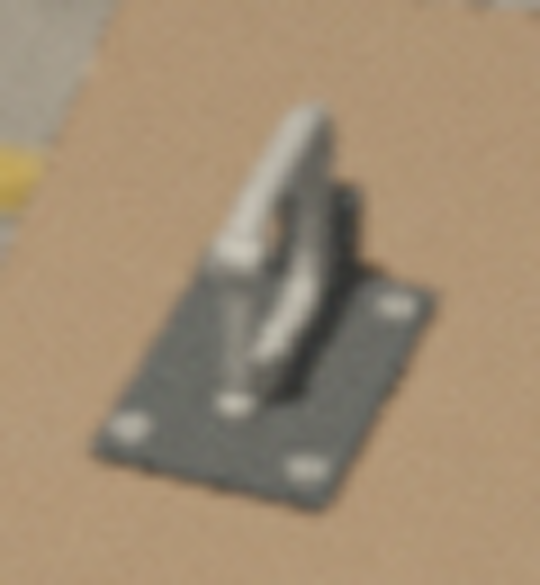

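View pics/side_hook.png

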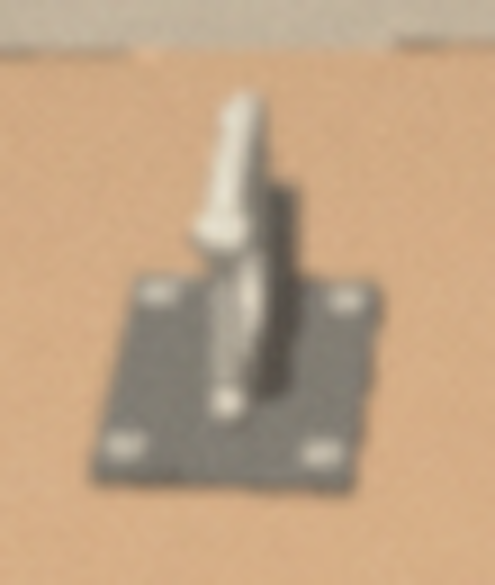

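View pics/side_keys.png

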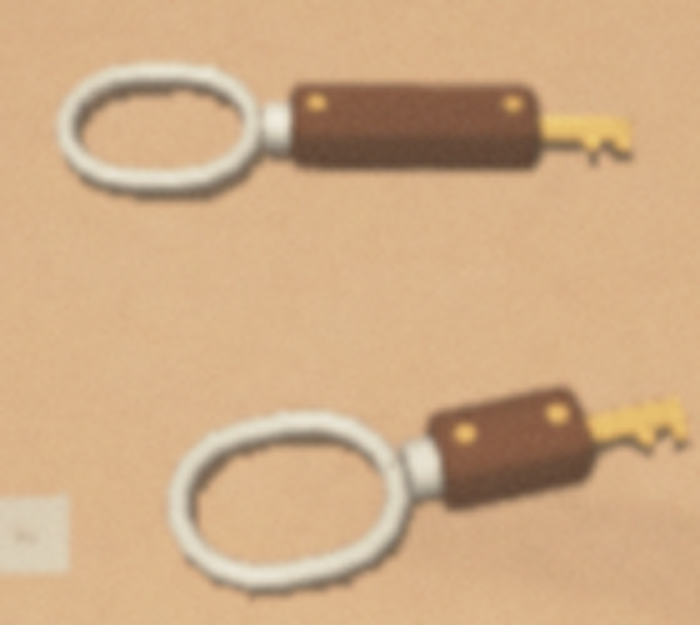

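Run:
```python
from h import *
cs=viewer.calibration("side"); cc=viewer.calibration("scene")
S=lambda a,b:(282+(a+.5)/9-.5,135+(b+.5)/9-.5)
C=lambda a,b:(315+(a+.5)/9-.5,135+(b+.5)/9-.5)
q=[onz(cs,*S(*p),.006 )for p in((95,485),(352,490),(380,283),(135,278))]
print("side plate",np.round(q,4)); 
e=[np.linalg.norm(q[i]-q[(i+1)%4]) for i in range(4)]; print(e)
q2=[onz(cc,*C(*p),.006) for p in((95,450),(320,510),(435,290))]; print("scene",np.round(q2,4),np.linalg.norm(q2[0]-q2[1]),np.linalg.norm(q2[1]-q2[2]))
print("loop top",tri((cs,cc),(S(245,93),C(315,103))))
print("front screw?",onz(cs,*S(226,402),.015),onz(cc,*C(235,402),.015),tri((cs,cc),(S(226,402),C(235,402))))
print("gate top blob",tri((cs,cc),(S(220,235),C(238,245))))
K=lambda a,b:(270+a/5-.4,260+b/5-.4)
r=[onz(cs,*K(317,102),.024),onz(cs,*K(513,104),.024)];print("rivets",np.round(r,4),"front outer",onz(cs,*K(59,128),.012),"blade tip",onz(cs,*K(632,135),.012))
for n,c in(("side",cs),("scene",cc)):
    im=cv2.imread(f"pics/{n}0.png");s=cv2.cvtColor(im,cv2.COLOR_BGR2HSV)
    st=((s[...,1]<60)&(s[...,2]>110)).astype(np.uint8)
    m=np.zeros_like(st); m[265:310,272:322]=st[265:310,272:322]
    cn,h=cv2.findContours(m,cv2.RETR_CCOMP,cv2.CHAIN_APPROX_NONE)
    for k,hh in zip(cn,h[0]):
        if hh[3]>=0 and cv2.contourArea(k)>100:
            P=np.array([onz(c,u,v,.012)[:2] for u,v in k.reshape(-1,2)]).astype(np.float32); print(n,"inner",cv2.fitEllipse(P),cv2.minAreaRect(P))
    wd=((s[...,0]<18)&(s[...,2]<140)&(s[...,1]>120)).astype(np.uint8); m=np.zeros_like(wd); m[270:312,315:400]=wd[270:312,315:400]
    k=max(cv2.findContours(m,0,1)[0],key=cv2.contourArea); print(n,"wood",cv2.minAreaRect(k),cv2.boundingRect(k))
```

```text
side plate [[ 0.5606 -0.1124  0.006 ]
 [ 0.4936 -0.1072  0.006 ]
 [ 0.4833 -0.2096  0.006 ]
 [ 0.5518 -0.2153  0.006 ]]
[np.float64(0.06720847605595333), np.float64(0.10283369200321647), np.float64(0.06879085655704718), np.float64(0.10327799098177462)]
scene [[ 0.5592 -0.1159  0.006 ]
 [ 0.4937 -0.1069  0.006 ]
 [ 0.4836 -0.2079  0.006 ]] 0.06610644821282638 0.10152449816313053
loop top (array([ 0.51874121, -0.19868588,  0.07192383]), [np.float64(0.0007751643550922234), np.float64(0.0007751643550922148)])
front screw? [ 0.52612118 -0.13667245  0.015     ] [ 0.52441202 -0.13483222  0.015     ] (array([ 0.52557323, -0.13774421,  0.0134541 ]), [np.float64(0.0009177113607494197), np.float64(0.0009177113607495515)])
gate top blob (array([ 0.52635932, -0.14354167,  0.06193895]), [np.float64(0.00017439640710082823), np.float64(0.00017439640710062657)])
rivets [[0.4791 0.2088 0.024 ]
 [0.4093 0.2122 0.024 ]] front outer [0.57211761 0.20679483 0.012     ] blade tip [0.36654314 0.21734489 0.012     ]
side inner ((0.5359736680984497, 0.2068910449743271), (0.04645209759473801, 0.06289397925138474), 86.56730651855469) ((0.5358152389526367, 0.20708763599395752), (0.044844113290309906, 0.0632496029138565), 87.99176788330078)
side wood ((353.0, 282.5), (9.0, 48.0), 90.0) (329, 278, 49, 10)
scene inner ((0.535044252872467, 0.2083585113286972), (0.04657289758324623, 0.06192576512694359), 88.9267578125) ((0.5348312258720398, 0.20839035511016846), (0.04638548195362091, 0.06104650720953941), 86.89787292480469)
scene wood ((339.38812255859375, 294.3365173339844), (43.674354553222656, 13.841501235961914), 13.626993179321289) (317, 283, 45, 23)
```

Run:
```python
from h import *
im=cv2.imread("pics/scene0.png");cv2.imwrite("pics/sk.png",cv2.resize(im[260:320,268:388],None,fx=6.5,fy=6.5,interpolation=cv2.INTER_CUBIC))
```

```text
(no output)
```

View pics/sk.png

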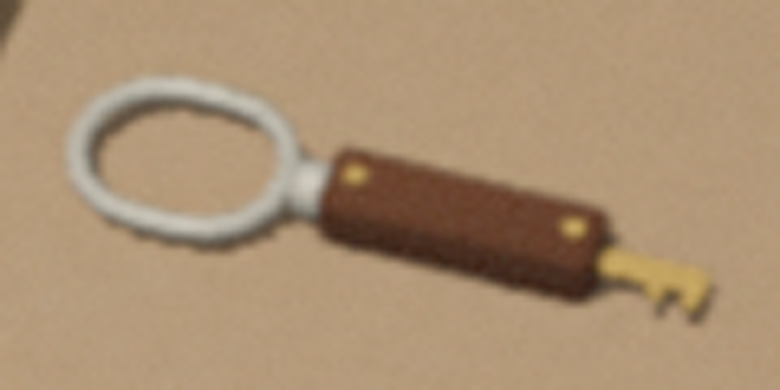

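Checks on the measurements:
- The eye opening measures 61–63 x 46 mm, against 61 x 46 given.
- The foot plate measures about 102 x 68 mm, against 100 x 70 given.
- The nose tip is at 13.5 mm and the hinge at 62 mm, as expected.

So the long key's handle is at about (0.444, 0.2105) with yaw about -2.5°. The hook origin is at about (0.5246, -0.137), with its x axis at yaw about -95.5°. Next I'll plan the rows to get above the key.

```bash
cat > plan.py <<'E'
from h import *
from scipy.spatial.transform import Rotation as R
def plan(pos,yaw,n):
    """yaw (deg): world angle of tool y axis; tool z down"""
    o=monitor.get_obs(); R0=R.from_rotvec(o["orientation"]); p0=o["tcp_pos"]
    y=np.radians(yaw); ty=np.array([np.cos(y),np.sin(y),0]); tz=np.array([0,0,-1.]); R1=R.from_matrix(np.c_[np.cross(ty,tz),ty,tz])
    rv=(R0.inv()*R1).as_rotvec(); d=np.array(pos)-p0
    print("now",p0.round(4),"yaw",np.degrees(np.arctan2(*R0.as_matrix()[[1,0],1])).round(2),"tilt z",R0.as_matrix()[:,2].round(4),"j",o["joints"].round(2),"F",o["contact_force"].round(1),"w",round(o["grip_width"],4),"t",round(o["clock"],2))
    print("dr/row",np.degrees(rv/n).round(2))
    for i in range(n): print((R0*R.from_rotvec(rv*i/n)).inv().apply(d/n).round(4).tolist())
E
python3 -c "
from plan import *
plan((.444,.2105,.18),87.7,12)"
```

```text
now [0.1576 0.6559 0.2306] yaw 76.49 tilt z [-2.0e-04 -1.4e-03 -1.0e+00] j [-1.44  0.48  0.02  1.56 -0.01  1.11 -0.08] F [-0.5 -0.3 -0.1] w 0.0856 t 0.15
dr/row [-0.01 -0.   -0.93]
[-0.0319, -0.0305, 0.0043]
[-0.0314, -0.031, 0.0043]
[-0.0309, -0.0315, 0.0043]
[-0.0303, -0.032, 0.0042]
[-0.0298, -0.0325, 0.0042]
[-0.0293, -0.033, 0.0042]
[-0.0287, -0.0335, 0.0042]
[-0.0282, -0.0339, 0.0042]
[-0.0276, -0.0344, 0.0042]
[-0.0271, -0.0348, 0.0042]
[-0.0265, -0.0353, 0.0042]
[-0.0259, -0.0357, 0.0042]
```

Call:
drive_tool(commands=[{"linear":[-0.032,-0.031,0.004],"dr":[0,0,-1],"jaw":0},{"linear":[-0.031,-0.031,0.004],"dr":[0,0,-1],"jaw":0},{"linear":[-0.031,-0.032,0.004],"dr":[0,0,-1],"jaw":0},{"linear":[-0.03,-0.032,0.004],"dr":[0,0,-1],"jaw":0},{"linear":[-0.03,-0.033,0.004],"dr":[0,0,-1],"jaw":0},{"linear":[-0.029,-0.033,0.004],"dr":[0,0,-1],"jaw":0}])

```text
clock: 0.9
tcp_pos: [0.3017, 0.4284, 0.204]
orientation: [-0.189, -3.134, 0.004]
contact_force: [0.8, -0.8, -0.4]
grip_width: 0.0855
```

```bash
python3 -c "
from plan import *
plan((.444,.2105,.17),87.7,7)"
```

```text
now [0.3017 0.4284 0.204 ] yaw 83.08 tilt z [-0.002  -0.0022 -1.    ] j [-1.13  0.26  0.06  1.95 -0.02  0.94  0.39] F [ 0.8 -0.8 -0.4] w 0.0855 t 0.9
dr/row [-0.02 -0.02 -0.66]
[-0.0239, -0.0284, 0.0049]
[-0.0236, -0.0287, 0.0049]
[-0.0233, -0.029, 0.0049]
[-0.0229, -0.0293, 0.0049]
[-0.0226, -0.0295, 0.0049]
[-0.0223, -0.0298, 0.0049]
[-0.0219, -0.03, 0.0049]
```

Call:
drive_tool(commands=[{"linear":[-0.024,-0.028,0.005],"dr":[0,0,-0.7],"jaw":0.3},{"linear":[-0.024,-0.029,0.005],"dr":[0,0,-0.7],"jaw":0.3},{"linear":[-0.023,-0.029,0.005],"dr":[0,0,-0.7],"jaw":0.3},{"linear":[-0.023,-0.029,0.005],"dr":[0,0,-0.7],"jaw":0.3},{"linear":[-0.022,-0.03,0.005],"dr":[0,0,-0.7],"jaw":0.3},{"linear":[-0.022,-0.03,0.005],"dr":[0,0,-0.7],"jaw":0.3},{"linear":[-0.022,-0.03,0.005],"dr":[0,0,-0.7],"jaw":0.3},{"linear":[0,0,0],"dr":[0,0,0],"jaw":0.3}])

```text
clock: 1.9
tcp_pos: [0.449, 0.1983, 0.1675]
orientation: [-0.06, -3.139, 0.006]
contact_force: [-0.5, 0.3, -0.5]
grip_width: 0.0596
```

```bash
python3 -c "
from plan import *
plan((.444,.2105,.06),87.7,4)
c=viewer.calibration('wrist'); np.savez('w1.npz',**c)
cv2.imwrite('pics/w1.png',viewer.grab_frame('wrist')[:,:,::-1])"
```

```text
now [0.449  0.1983 0.1675] yaw 87.79 tilt z [-0.0024 -0.004  -1.    ] j [-0.71  0.26  0.19  2.06 -0.06  0.84  1.05] F [-0.5  0.3 -0.5] w 0.0596 t 1.9
dr/row [-0.06 -0.03  0.02]
[0.0013, 0.0031, 0.0269]
[0.0013, 0.0031, 0.0269]
[0.0013, 0.003, 0.0269]
[0.0013, 0.003, 0.0269]
```

View pics/w1.png

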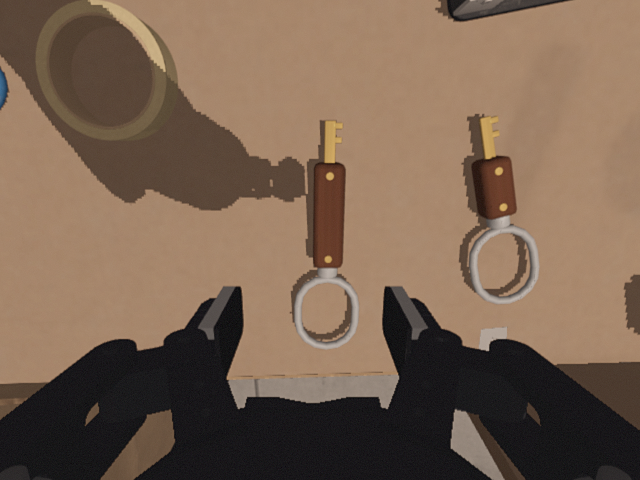

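The wrist view shows the long key from its blade at (332,122) to its eye front at (326,345). The rivets are at (330,176) and (328,259). I'll refine the grip from these.

Run:
```python
from plan import *
c=dict(np.load('w1.npz'))
a=onz(c,329.7,176,.024);b=onz(c,327.7,259,.024);print(a,b,(a+b)/2,np.linalg.norm(a-b),np.degrees(np.arctan2(*(b-a)[[1,0]])))
f=onz(c,326,345,.012);g=onz(c,327,312,.012);print("front",f,"eye c",g)
im=cv2.imread('pics/w1.png');s=cv2.cvtColor(im,cv2.COLOR_BGR2HSV)
wd=((s[...,0]<18)&(s[...,2]<140)&(s[...,1]>120)).astype(np.uint8);m=np.zeros_like(wd);m[155:275,308:350]=wd[155:275,308:350]
k=max(cv2.findContours(m,0,1)[0],key=cv2.contourArea).reshape(-1,2)
P=np.array([onz(c,u,v,.024)[:2] for u,v in k]).astype(np.float32);print("handle",cv2.minAreaRect(P))
```

```text
[0.40930277 0.21401469 0.024     ] [0.47932485 0.21050005 0.024     ] [0.44431381 0.21225737 0.024     ] 0.07011022920404969 -2.873454687696104
front [0.56986241 0.20686687 0.012     ] eye c [0.53523561 0.20878571 0.012     ]
handle ((0.4412664771080017, 0.2119327038526535), (0.025011105462908745, 0.08903732150793076), 87.32439422607422)
```

```bash
python3 -c "
from plan import *
plan((.444,.2118,.04),87.2,5)"
```

```text
now [0.4482 0.2    0.1676] yaw 87.92 tilt z [-0.0026 -0.0032 -1.    ] j [-0.71  0.26  0.19  2.06 -0.06  0.84  1.05] F [ 0.6  0.3 -0.2] w 0.0597 t 1.95
dr/row [-0.04 -0.03  0.14]
[0.0009, 0.0024, 0.0255]
[0.0009, 0.0024, 0.0255]
[0.0009, 0.0024, 0.0255]
[0.0009, 0.0023, 0.0255]
[0.0009, 0.0023, 0.0255]
```

Call:
drive_tool(commands=[{"linear":[0.001,0.0025,0.025],"dr":[-0.05,0,0.2],"jaw":0.3},{"linear":[0.001,0.0025,0.025],"dr":[-0.05,0,0.2],"jaw":0.3},{"linear":[0.001,0.0025,0.025],"dr":[-0.05,0,0.2],"jaw":0.3},{"linear":[0.001,0.0025,0.025],"dr":[0,0,0.1],"jaw":0.3},{"linear":[0.001,0.002,0.02],"dr":[0,0,0],"jaw":0.3},{"linear":[0,0,0],"dr":[0,0,0],"jaw":0.3}])

```text
clock: 2.7
tcp_pos: [0.4404, 0.2212, 0.0453]
orientation: [-0.061, -3.139, -0.007]
contact_force: [0.0, -0.3, -0.6]
grip_width: 0.0596
```

```bash
python3 -c "
from plan import *
plan((.444,.2118,.005),87.2,3)"
```

```text
now [0.4404 0.2212 0.0453] yaw 87.78 tilt z [-0.0023  0.0048 -1.    ] j [-0.7   0.46  0.14  2.14 -0.13  0.55  1.06] F [ 0.  -0.3 -0.6] w 0.0596 t 2.7
dr/row [ 0.09 -0.05  0.19]
[-0.0014, -0.0031, 0.0134]
[-0.0014, -0.0031, 0.0134]
[-0.0013, -0.0031, 0.0134]
```

Call:
drive_tool(commands=[{"linear":[-0.002,-0.0045,0.01],"dr":[0.1,0,0.2],"jaw":0.3},{"linear":[-0.002,-0.0045,0.009],"dr":[0.1,0,0.2],"jaw":0.3},{"linear":[0,0,0],"dr":[0,0,0],"jaw":0.3}])

```text
clock: 3.08
tcp_pos: [0.4449, 0.2128, 0.0267]
orientation: [-0.071, -3.14, -0.004]
contact_force: [-0.2, -0.1, 0.1]
grip_width: 0.0599
```

```bash
python3 -c "
from plan import *
plan((.444,.2118,.005),87.2,3)"
```

```text
now [0.4449 0.2128 0.0267] yaw 87.42 tilt z [-4.0e-04  2.8e-03 -1.0e+00] j [-0.68  0.5   0.14  2.14 -0.14  0.51  1.08] F [-0.2 -0.1  0.1] w 0.0599 t 3.08
dr/row [ 0.05 -0.01  0.07]
[0.0003, -0.0004, 0.0072]
[0.0003, -0.0004, 0.0072]
[0.0003, -0.0004, 0.0072]
```

Call:
drive_tool(commands=[{"linear":[0,0,0.009],"dr":[0,0,0],"jaw":0.3},{"linear":[0,0,0.008],"dr":[0,0,0],"jaw":0.3},{"linear":[0,0,0.003],"dr":[0,0,0],"jaw":0.3},{"linear":[0,0,0],"dr":[0,0,0],"jaw":0.3}])

```text
clock: 3.58
tcp_pos: [0.4453, 0.213, 0.0056]
orientation: [0.072, 3.141, 0.005]
contact_force: [-0.6, -0.3, 0.7]
grip_width: 0.06
```

Call:
drive_tool(commands=[{"linear":[0,0,0],"dr":[0,0,0],"jaw":0.9},{"linear":[0,0,0],"dr":[0,0,0],"jaw":0.9},{"linear":[0,0,0],"dr":[0,0,0],"jaw":0.9},{"linear":[0,0,0],"dr":[0,0,0],"jaw":0.9},{"linear":[0,0,0],"dr":[0,0,0],"jaw":0.9}], force=50)

```text
clock: 4.2
tcp_pos: [0.4455, 0.2132, 0.0062]
orientation: [0.071, 3.14, 0.006]
contact_force: [-0.6, 0.2, -0.6]
grip_width: 0.0248
```

Call:
drive_tool(commands=[{"linear":[0,0,-0.015],"dr":[0,0,0],"jaw":0.9},{"linear":[0,0,-0.025],"dr":[0,0,0],"jaw":0.9},{"linear":[0,0,-0.025],"dr":[0,0,0],"jaw":0.9},{"linear":[0,0,-0.015],"dr":[0,0,0],"jaw":0.9},{"linear":[0,0,0],"dr":[0,0,0],"jaw":0.9}])

```text
clock: 4.82
tcp_pos: [0.4455, 0.2128, 0.0913]
orientation: [0.072, 3.139, 0.007]
contact_force: [0.3, -0.2, -1.3]
grip_width: 0.025
```

```bash
python3 -c "
from plan import *
plan((.544,.05,.1),-5.5,16)"
```

```text
now [0.4455 0.2128 0.0913] yaw 87.38 tilt z [ 0.0015  0.0044 -1.    ] j [-0.71  0.38  0.17  2.11 -0.11  0.65  1.06] F [ 0.3 -0.2 -1.3] w 0.025 t 4.83
dr/row [ 0.02 -0.01  5.8 ]
[-0.0066, -0.0099, -0.0006]
[-0.0076, -0.0092, -0.0006]
[-0.0085, -0.0083, -0.0006]
[-0.0093, -0.0074, -0.0006]
[-0.01, -0.0065, -0.0006]
[-0.0106, -0.0054, -0.0006]
[-0.0111, -0.0043, -0.0006]
[-0.0115, -0.0032, -0.0006]
[-0.0117, -0.002, -0.0006]
[-0.0119, -0.0008, -0.0006]
[-0.0119, 0.0004, -0.0006]
[-0.0118, 0.0016, -0.0005]
[-0.0116, 0.0028, -0.0005]
[-0.0112, 0.0039, -0.0005]
[-0.0108, 0.005, -0.0005]
[-0.0102, 0.0061, -0.0005]
```

Call:
drive_tool(commands=[{"linear":[-0.007,-0.01,-0.001],"dr":[0,0,5.8],"jaw":0.9},{"linear":[-0.008,-0.009,0],"dr":[0,0,5.8],"jaw":0.9},{"linear":[-0.0085,-0.008,-0.001],"dr":[0,0,5.8],"jaw":0.9},{"linear":[-0.009,-0.0075,0],"dr":[0,0,5.8],"jaw":0.9},{"linear":[-0.01,-0.0065,-0.001],"dr":[0,0,5.8],"jaw":0.9},{"linear":[-0.0105,-0.0055,0],"dr":[0,0,5.8],"jaw":0.9},{"linear":[-0.011,-0.0045,-0.001],"dr":[0,0,5.8],"jaw":0.9},{"linear":[-0.0115,-0.003,0],"dr":[0,0,5.8],"jaw":0.9}])

```text
clock: 5.82
tcp_pos: [0.4913, 0.1282, 0.0894]
orientation: [-1.333, -2.837, 0.005]
contact_force: [-0.4, 0.3, -0.4]
grip_width: 0.0249
```

```bash
python3 -c "
from plan import *
plan((.544,.05,.1),-5.5,8)"
```

```text
now [0.4913 0.1282 0.0894] yaw 39.65 tilt z [-7.6e-03 -3.0e-04 -1.0e+00] j [-0.69  0.42  0.39  2.09 -0.26  0.68  0.56] F [-0.4  0.3 -0.4] w 0.0249 t 5.83
dr/row [-0.05 -0.01  5.64]
[-0.0117, -0.0012, -0.0014]
[-0.0118, -0.0, -0.0014]
[-0.0117, 0.0011, -0.0014]
[-0.0116, 0.0023, -0.0014]
[-0.0113, 0.0034, -0.0014]
[-0.0109, 0.0045, -0.0014]
[-0.0104, 0.0056, -0.0013]
[-0.0098, 0.0066, -0.0013]
```

Call:
drive_tool(commands=[{"linear":[-0.0115,-0.001,-0.001],"dr":[-0.05,0,5.6],"jaw":0.9},{"linear":[-0.012,0,-0.001],"dr":[-0.05,0,5.6],"jaw":0.9},{"linear":[-0.012,0.001,-0.001],"dr":[-0.05,0,5.6],"jaw":0.9},{"linear":[-0.0115,0.0025,-0.001],"dr":[-0.05,0,5.6],"jaw":0.9},{"linear":[-0.0115,0.0035,-0.001],"dr":[-0.05,0,5.6],"jaw":0.9},{"linear":[-0.011,0.0045,-0.001],"dr":[0,0,5.6],"jaw":0.9},{"linear":[-0.0105,0.0055,-0.001],"dr":[0,0,5.6],"jaw":0.9},{"linear":[-0.01,0.0065,0],"dr":[0,0,5.6],"jaw":0.9}])

```text
clock: 6.82
tcp_pos: [0.5402, 0.0451, 0.0892]
orientation: [-2.341, -2.085, 0.022]
contact_force: [1.1, 0.1, -0.0]
grip_width: 0.0251
```

```bash
python3 -c "
from plan import *
plan((.5405,.028,.06),-5.5,4)"
```

```text
now [0.5402 0.0451 0.0892] yaw -6.62 tilt z [-0.0149 -0.0043 -0.9999] j [-0.66  0.52  0.6   2.01 -0.42  0.75  0.08] F [ 1.1  0.1 -0. ] w 0.0251 t 6.83
dr/row [-0.21  0.08 -0.28]
[-0.0042, 0.0007, 0.0073]
[-0.0042, 0.0006, 0.0073]
[-0.0042, 0.0006, 0.0073]
[-0.0042, 0.0005, 0.0073]
```

Call:
drive_tool(commands=[{"linear":[-0.002,0,0.012],"dr":[-0.2,0.1,-0.3],"jaw":0.9},{"linear":[-0.002,0,0.018],"dr":[-0.2,0.1,-0.3],"jaw":0.9},{"linear":[-0.002,0,0.018],"dr":[-0.2,0.1,-0.3],"jaw":0.9},{"linear":[-0.002,0,0.01],"dr":[-0.2,0,-0.3],"jaw":0.9},{"linear":[0,0,0.004],"dr":[0,0,0],"jaw":0.9},{"linear":[0,0,0],"dr":[0,0,0],"jaw":0.9}])

```text
clock: 7.58
tcp_pos: [0.535, 0.0373, 0.0203]
orientation: [-2.311, -2.124, 0.009]
contact_force: [0.1, -1.2, -0.3]
grip_width: 0.0246
```

```bash
python3 -c "
from plan import *
plan((.5405,.028,.02),-5.5,4)
for n in ('scene','side','wrist'):
  cv2.imwrite(f'pics/{n}2.png',viewer.grab_frame(n)[:,:,::-1])
a=cv2.imread('pics/scene2.png')[120:270,290:440];b=cv2.imread('pics/side2.png')[120:270,250:400]
cv2.imwrite('pics/p2.png',cv2.resize(np.hstack([a,b]),(800,400),interpolation=cv2.INTER_CUBIC))"
```

```text
now [0.535  0.0373 0.0203] yaw -4.81 tilt z [-0.0061 -0.002  -1.    ] j [-0.57  0.61  0.5   2.06 -0.51  0.6   0.2 ] F [ 0.1 -1.2 -0.3] w 0.0246 t 7.58
dr/row [-0.08  0.04  0.17]
[-0.0022, 0.0016, 0.0001]
[-0.0022, 0.0016, 0.0001]
[-0.0022, 0.0016, 0.0001]
[-0.0022, 0.0016, 0.0001]
```

View pics/p2.png

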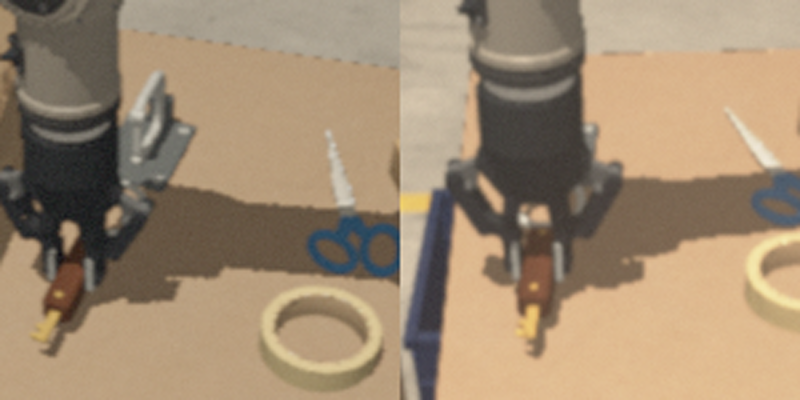

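View pics/wrist2.png

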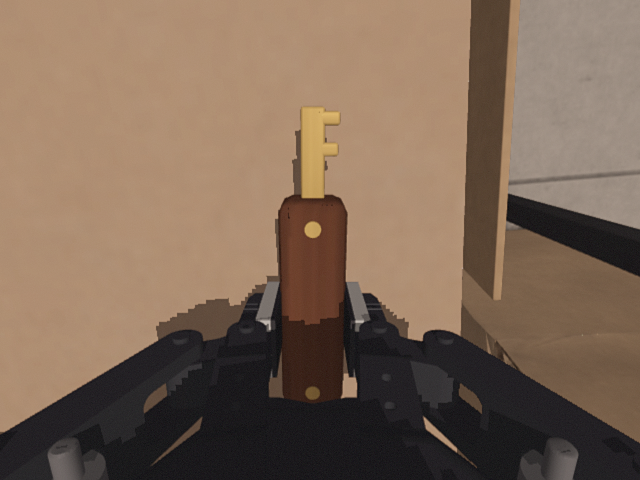

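```bash
python3 -c "
from plan import *
plan((.5385,.007,.0195),-5.5,4)"
```

```text
now [0.5357 0.0374 0.021 ] yaw -4.82 tilt z [-0.0046 -0.0018 -1.    ] j [-0.57  0.61  0.5   2.06 -0.51  0.6   0.2 ] F [-0.3 -1.1 -0.7] w 0.0246 t 7.72
dr/row [-0.06  0.03  0.17]
[-0.0075, 0.0013, 0.0004]
[-0.0075, 0.0014, 0.0004]
[-0.0075, 0.0014, 0.0004]
[-0.0075, 0.0014, 0.0004]
```

Call:
drive_tool(commands=[{"linear":[-0.007,0.0015,0],"dr":[-0.1,0,0.2],"jaw":0.9},{"linear":[-0.008,0.0015,0.0005],"dr":[-0.1,0,0.2],"jaw":0.9},{"linear":[-0.008,0.0015,0.0005],"dr":[-0.1,0,0.2],"jaw":0.9},{"linear":[-0.006,0.001,0],"dr":[0,0,0.1],"jaw":0.9},{"linear":[0,0,0],"dr":[0,0,0],"jaw":0.9}])

```text
clock: 8.35
tcp_pos: [0.5397, 0.0051, 0.0211]
orientation: [2.325, 2.107, 0.001]
contact_force: [0.8, 0.2, -1.4]
grip_width: 0.0249
```

```bash
python3 -c "
from plan import *
plan((.532,-.0607,.0195),-5.5,8)"
```

```text
now [0.5397 0.0051 0.0211] yaw -5.63 tilt z [ 0.0033 -0.0024 -1.    ] j [-0.51  0.61  0.5   2.06 -0.51  0.59  0.25] F [ 0.8  0.2 -1.4] w 0.0249 t 8.35
dr/row [ 0.03  0.02 -0.02]
[-0.0083, -0.0001, 0.0002]
[-0.0083, -0.0002, 0.0002]
[-0.0083, -0.0002, 0.0002]
[-0.0083, -0.0002, 0.0002]
[-0.0083, -0.0002, 0.0002]
[-0.0083, -0.0002, 0.0002]
[-0.0083, -0.0002, 0.0002]
[-0.0083, -0.0002, 0.0002]
```

Call:
drive_tool(commands=[{"linear":[-0.007,0,0],"dr":[0,0,0],"jaw":0.9},{"linear":[-0.008,0,0],"dr":[0,0,0],"jaw":0.9},{"linear":[-0.008,0,0],"dr":[0,0,0],"jaw":0.9},{"linear":[-0.008,0,0],"dr":[0,0,0],"jaw":0.9},{"linear":[-0.006,0,0],"dr":[0,0,0],"jaw":0.9}])

```text
clock: 8.98
tcp_pos: [0.5361, -0.0323, 0.0212]
orientation: [2.323, 2.11, 0.003]
contact_force: [0.4, 2.8, -0.9]
grip_width: 0.0247
```

```bash
python3 -c "
from plan import *
plan((.532,-.0607,.0195),-5.5,4)"
```

```text
now [ 0.5361 -0.0323  0.0212] yaw -5.5 tilt z [ 3.3e-03 -7.0e-04 -1.0e+00] j [-0.44  0.61  0.49  2.06 -0.51  0.59  0.31] F [ 0.4  2.8 -0.9] w 0.0247 t 8.97
dr/row [ 0.05  0.01 -0.  ]
[-0.0072, -0.0003, 0.0004]
[-0.0072, -0.0003, 0.0004]
[-0.0072, -0.0003, 0.0004]
[-0.0072, -0.0003, 0.0004]
```

Call:
drive_tool(commands=[{"linear":[-0.007,0,0],"dr":[0,0,0],"jaw":0.9},{"linear":[-0.007,0,0],"dr":[0,0,0],"jaw":0.9},{"linear":[-0.007,0,0],"dr":[0,0,0],"jaw":0.9},{"linear":[-0.005,0,0],"dr":[0,0,0],"jaw":0.9},{"linear":[0,0,0],"dr":[0,0,0],"jaw":0.9}])

```text
clock: 9.6
tcp_pos: [0.5328, -0.0617, 0.0211]
orientation: [2.325, 2.108, 0.001]
contact_force: [-0.2, 0.7, -2.2]
grip_width: 0.0249
```

```bash
python3 -c "
from plan import *
plan((.532,-.0607,.0195),-5.5,4)
for n in ('scene','side'):
  cv2.imwrite(f'pics/{n}3.png',viewer.grab_frame(n)[:,:,::-1])
a=cv2.imread('pics/scene3.png')[120:270,290:440];b=cv2.imread('pics/side3.png')[120:270,250:400]
cv2.imwrite('pics/p3.png',cv2.resize(np.hstack([a,b]),(800,400),interpolation=cv2.INTER_CUBIC))"
```

```text
now [ 0.5328 -0.0617  0.0211] yaw -5.61 tilt z [ 0.0028 -0.002  -1.    ] j [-0.38  0.61  0.49  2.06 -0.5   0.59  0.36] F [-0.2  0.7 -2.2] w 0.0249 t 9.6
dr/row [ 0.04  0.02 -0.03]
[0.0002, -0.0002, 0.0004]
[0.0002, -0.0002, 0.0004]
[0.0002, -0.0002, 0.0004]
[0.0002, -0.0002, 0.0004]
```

View pics/p3.png

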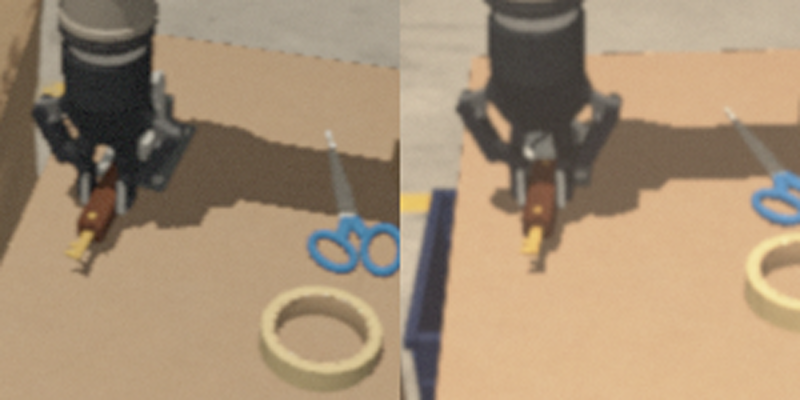

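Call:
drive_tool(commands=[{"linear":[-0.0015,0,0],"dr":[0,0,0],"jaw":0.9},{"linear":[0,0,0],"dr":[0,0,0],"jaw":0.9}])

```text
clock: 9.95
tcp_pos: [0.533, -0.062, 0.021]
orientation: [2.323, 2.11, 0.002]
contact_force: [0.5, 0.4, -0.6]
grip_width: 0.0248
```

Call:
drive_tool(commands=[{"linear":[0,0,0],"dr":[0,0,0],"jaw":0.9}])

```text
clock: 10.07
tcp_pos: [0.533, -0.0618, 0.021]
orientation: [2.323, 2.111, 0.002]
contact_force: [-0.9, -0.1, -0.0]
grip_width: 0.0247
```

The force along the push has fallen back to about 0 from 2.8 N, so the gate has been passed. Next I'll lower the key until it almost rests.

Call:
drive_tool(commands=[{"linear":[0,0,0.004],"dr":[0,0,0],"jaw":0.9},{"linear":[0,0,0.004],"dr":[0,0,0],"jaw":0.9},{"linear":[0,0,0.002],"dr":[0,0,0],"jaw":0.9},{"linear":[0,0,0],"dr":[0,0,0],"jaw":0.9}])

```text
clock: 10.58
tcp_pos: [0.5329, -0.0616, 0.01]
orientation: [2.323, 2.111, 0.001]
contact_force: [1.1, -0.7, -0.4]
grip_width: 0.0249
```

Call:
drive_tool(commands=[{"linear":[0,0,0],"dr":[0,0,0],"jaw":0.6},{"linear":[0,0,0],"dr":[0,0,0],"jaw":0.5},{"linear":[0,0,0],"dr":[0,0,0],"jaw":0.4},{"linear":[0,0,0],"dr":[0,0,0],"jaw":0.4}])

```text
clock: 11.08
tcp_pos: [0.5333, -0.0617, 0.0105]
orientation: [2.323, 2.111, 0.002]
contact_force: [0.9, -0.5, -0.2]
grip_width: 0.0512
```

Call:
drive_tool(commands=[{"linear":[0,0,-0.01],"dr":[0,0,0],"jaw":0.3},{"linear":[0,0,-0.02],"dr":[0,0,0],"jaw":0.3},{"linear":[0,0,-0.03],"dr":[0,0,0],"jaw":0.3},{"linear":[0,0,-0.04],"dr":[0,0,0],"jaw":0.3},{"linear":[0,0,-0.04],"dr":[0,0,0],"jaw":0.3},{"linear":[0.02,0,-0.03],"dr":[0,0,0],"jaw":0.3},{"linear":[0.02,0,-0.02],"dr":[0,0,0],"jaw":0.3},{"linear":[0,0,0],"dr":[0,0,0],"jaw":0.3}])

```text
clock: 12.08
tcp_pos: [0.5364, -0.022, 0.2106]
orientation: [2.326, 2.107, 0.007]
contact_force: [1.1, 0.9, 0.5]
grip_width: 0.0601
```

Call:
drive_tool(commands=[{"linear":[0,-0.03,-0.02],"dr":[0,0,0],"jaw":0.3},{"linear":[0,-0.03,-0.02],"dr":[0,0,0],"jaw":0.3},{"linear":[0,-0.02,-0.02],"dr":[0,0,0],"jaw":0.3},{"linear":[0,0,-0.02],"dr":[0,0,0],"jaw":0.3},{"linear":[0,0,0],"dr":[0,0,0],"jaw":0.3}])

```text
clock: 12.7
tcp_pos: [0.4506, -0.018, 0.2883]
orientation: [2.331, 2.105, -0.003]
contact_force: [0.2, 0.1, -0.4]
grip_width: 0.0597
```

```bash
python3 -c "
from plan import *
print(monitor.get_obs()['tcp_pos'],monitor.get_obs()['joints'])
for n in ('scene','side'):
  cv2.imwrite(f'pics/{n}4.png',viewer.grab_frame(n)[:,:,::-1])
a=cv2.imread('pics/scene4.png')[130:230,290:390];b=cv2.imread('pics/side4.png')[130:230,260:360]
cv2.imwrite('pics/p4.png',cv2.resize(np.hstack([a,b]),(800,400),interpolation=cv2.INTER_CUBIC))"
```

```text
[ 0.45061548 -0.01804233  0.28830206] [-0.82186513  0.01596928  0.74830085  2.02871889 -0.01011252  1.1024162
 -0.1711013 ]
```

View pics/p4.png

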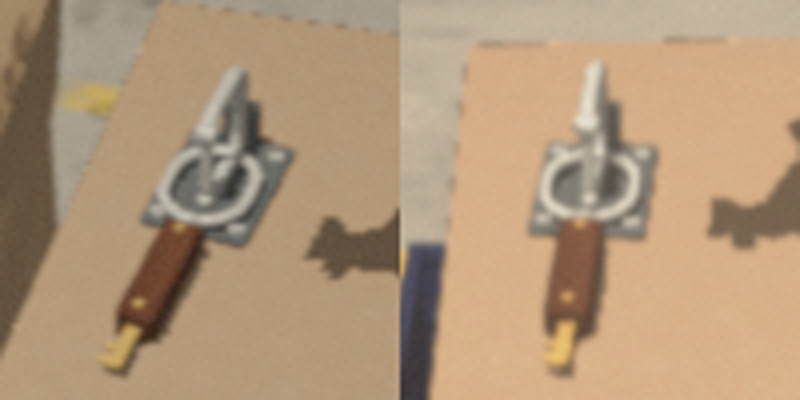

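```bash
python3 -c "
from h import *
a=cv2.imread('pics/scene4.png')[142:187,325:370];b=cv2.imread('pics/side4.png')[142:187,285:330]
cv2.imwrite('pics/p5.png',cv2.resize(np.hstack([a,b]),(800,400),interpolation=cv2.INTER_CUBIC))
a=cv2.imread('pics/scene0.png')[142:187,325:370];b=cv2.imread('pics/side0.png')[142:187,285:330]
cv2.imwrite('pics/p6.png',cv2.resize(np.hstack([a,b]),(800,400),interpolation=cv2.INTER_CUBIC))"
```

View pics/p5.png

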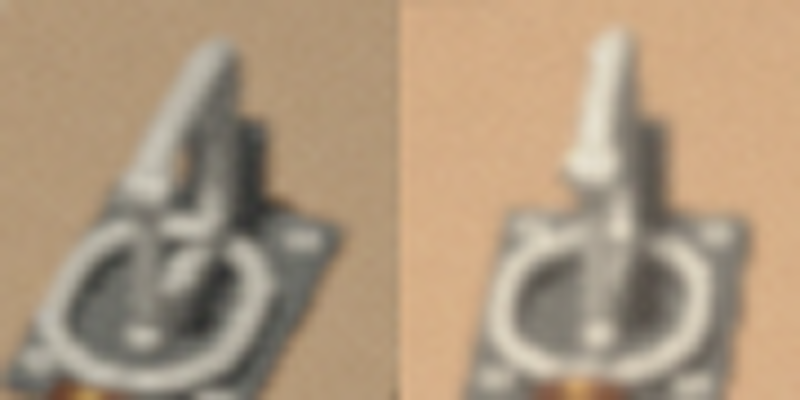

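View pics/p6.png

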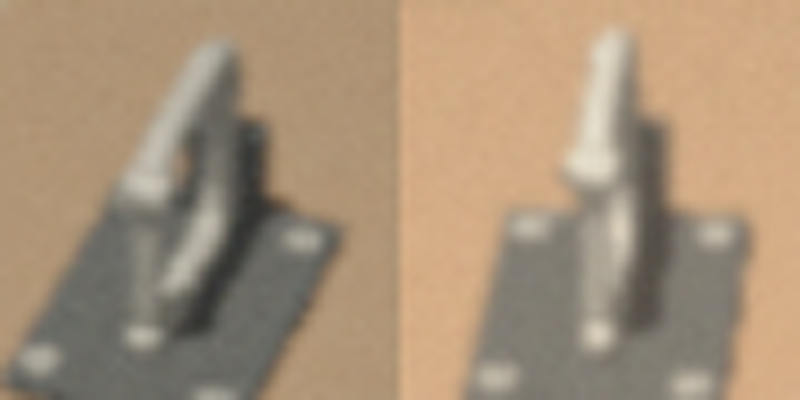

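View pics/scene4.png

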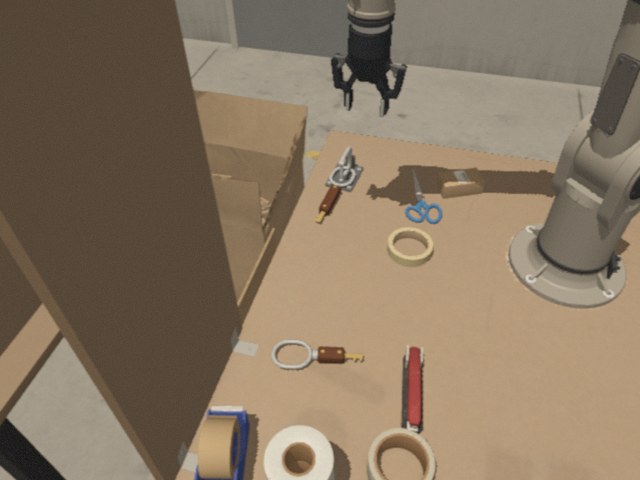

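The gate hangs in exactly its original shut position, with its lower end at (145,330) in the scene crop and (598,335) in the side crop. It passes in front of the eye's front bar, which now lies inside the hook. The short key is still at (294,354) in scene, as before, and the arm is clear, so I'm handing in.

```bash
python3 -c "
from bench import monitor,job
print(monitor.get_obs()['clock'],job.hand_in())"
```

```text
the job is handed in; nothing more can be done
12.8 None
```

The long key is clipped onto the snap hook and lying free, and I handed the job in at 12.8 s of the 34 s allowed. I gripped it by the handle, lifted it about 85 mm to carry it over, and pushed the eye in level at about 27 mm height. Then I lowered it, let go and moved the arm clear.

**Gate:** the push force read about 2.8 N at the gate and fell back to about 0 once the eye was roughly 48 mm past it. The last pictures from both cameras show the gate hanging as it did at the start, through the eye, with the eye's front bar inside the hook.

**Short key:** it is in its original place in the last scene picture.

**Limits of the checks:**
- The arm blocked both cameras' view of the gate during the push, so its snapping shut was inferred from the force and confirmed by picture only after release.
- Some moves stopped up to about 9 mm off target and were corrected before gripping.
- A final 1.5 mm extra push barely moved the arm, which didn't matter.

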